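# Centre-punch a nozzle mounting plate in its marking jig

## Robot

A 6-joint arm with a two-finger parallel gripper is mounted at the origin on a cart in front of the work surface, level with it; the furniture and walls round the work are solid. World frame = base frame: x ahead of the robot, y to its left, z up, the work surface at z = 0. Lengths are in m, angles in degrees, forces in N, time in s.
With the tool pointing down it reaches from about 0.275 to 0.825 m from the base axis. Payload 5.2 kg.
Tool frame: the origin (TCP) lies at the very end of the fingers, on their centre line; the grasp point (between the pads) lies 19 mm behind it (ctrl.grasp_offset is the distance from the TCP to the grasp point, in m); z points along the fingers, y is the line along which they close (so a half turn about z gives the same grasp; the last joint's range is limited). The gripper opens to 93 mm and grips with 3 to 60 N. Pads are 15 mm wide; open, the fingers measure 128 mm over their backs; the gripper's body (75 mm by 188 mm) begins 65 mm behind the grasp point.
Start: joints at [-78.656, 14.817, 87.949, -0, 77.235, -11.62], TCP at [0.215, -0.506, 0.219] pointing down, gripper open.
Joint ranges: [-179.93, 179.93], [-52.35, 119.4], [10.71, 147.94], [-69.91, 249.91], [12.55, 155.21], [-178.61, 178.61]. Speed limits (degrees/s): [147.25, 147.25, 180, 180, 180, 180].

## Interface

Orientations are given as [roll, pitch, yaw] about the fixed x, y, z axes, in that order (R = Rz(yaw) Ry(pitch) Rx(roll)).
In Python, from station import ctrl gives the robot as it stands. The module is installed in compiled form; this text tells all that it offers.
- The arm moves only by the tool send_rows, never from a script. Its arguments are lists of equal length, an entry for each row: "slide": the shift along the tool's x, y, z in mm, a list of three; "yaw": the turn about the tool's z in degrees; "jaw": the gripper's target within -1 to 1 (fully open at 1, half-way at 0, shut at -1). A call has 1 to 20 rows; each row is the pose to reach, as a shift and turn from the pose commanded when the call began, along the tool's axes at that moment; what a row does not reach only later rows make up. A row lasts 1/10 s, in which the tool goes at most 50 mm and 8.59 degrees, less where a joint would pass 70% of its speed; a pose out of reach is approached as far as the arm can. A call with a gripper value outside its range is refused whole. The fingers move at their own pace and stop on an object; the grip force is fixed at half the most. Time passes only in rows, so rows that repeat a pose let the fingers close. It gives the time, the measured TCP pose, the force, the opening and the grip force at its end, in the units of the state.
- ctrl.read_state(): the state, without advancing time (a new reading comes with each control period).
- ctrl.get_image(name): name is "side" or "top" or "wrist"; returns a dict with "color" (480x640x3 uint8, red, green, blue), "intrinsics" (3x3 intrinsics, pixels), "T" (4x4, takes a point from camera to world coordinates). Camera axes: x right, y down, z forward; pixel columns grow to the right and rows downward; lengths in m; the calibration is good to about 2 mm. A picture is of the moment at which its call begins. There is no depth.
- ctrl.finish_job(): hands the job in; it is judged then, once.
The state is a dict: "t": time; "joint_positions": joint angles; "qd": joint speeds; "joint_torque": joint torques, N m; "ee_pos": TCP position; "orientation": TCP orientation; "contact_force": force on the tool from outside, world axes, zero at the start; "ft_torque": the same for the moment, N m; "finger_gap": opening from 0.0 (shut) to 1.0 (fully open); "grasp_force": force on a finger pad.
Only numpy, scipy, OpenCV 4.12 (cv2) and the standard library are available. Lean on these libraries where they do the work, as an engineer would, in place of code of your own. Each camera call takes 0.05 s, during which the arm holds its last target. There are 200 camera calls.

## Task

The aluminium blank lying half-way in the marking jig is to become a mounting plate, and the hole in its middle has to be centre-punched before drilling. Push the blank gently home against the jig's end stop, take the automatic centre punch from its stand, put its point through the guide bush and press it straight down onto the blank until it snaps - only there, and without leaning on it any harder than the snap needs - then put the punch back upright, fully seated in its stand. Leave the nozzle, screwdriver and caliper where they lie.

Things in the scene. Friction and masses are not known exactly. Their poses are not given: they have to be found in the camera images.
- jig: marking jig fixed to the worktop, bare aluminium and steel. Origin on the worktop, straight below the guide bush; z up, x from the open front inward (the way the blank slides in), y across. Base plate 14 mm thick, x -34 to +62 mm, y +-46 mm. The blank lies on it between two side rails 7 mm high, inner faces at y = +-21 mm, starting at x = -24 mm
- bush_top (a point): centre of the guide bush's upper rim, 38 mm above the worktop: a 22 mm round collar, 4 mm high, on a bridge (jig x +-16 mm, y +-38 mm, 26 to 34 mm above the worktop). Its vertical bore, 9.6 mm wide, runs 12 mm down through bush and bridge; then comes a 4 mm gap to the top of the blank
- blank: plain aluminium plate 80 x 40 x 8 mm, about 70 g, loose in the jig. Origin at the centre of its underside, x along its length (parallel to the jig's x), z up. At the start 14 to 28 mm short of home; home, its origin is within 2 mm of jig x = 0, and its front end, at jig x = -40 mm, still overhangs the base plate by 6 mm, 14 mm above the worktop. Slides easily (under 2 N)
- blank_centre (a point): centre of the blank's top face, where the punch mark belongs
- stand: round bare aluminium stand of the punch, fixed, 62 mm across, 70 mm high; origin on the worktop on its axis. Its top 24 mm are a 34 mm collar with a 20 mm bore for the barrel, whose lower end rests on a ledge at the bottom of this bore, 46 mm above the worktop; a 12 mm bore for the rod goes on down to the worktop
- punch: automatic centre punch, bare steel, 360 g, standing point down in its stand. Origin: centre of the barrel's lower end; z up the tool. Barrel tapered from 13 to 17 mm over its lowest 12 mm, then 17 mm round to z = 96 mm, dark cap 18.6 mm round to z = 110 mm. Below sticks out an 8 mm rod with a conical point (5 mm high), clamped anywhere from 28 to 40 mm out. Needs a firm grip (30 N)
- punch_grip (a point): point on the punch's axis in the knurled part, 75 mm above the barrel's lower end: the place to grip
- nozzle: bystander: turned steel nozzle holder, 23 mm wide, 26 mm high, standing on the worktop; origin under its centre
- screwdriver: bystander: cross screwdriver, 173 mm long, lying; origin under its centre, y along it
- caliper: bystander: digital caliper, 235 mm long, lying; origin under its centre, y along it
- end_stop (a point): middle of the end stop's face towards the blank, at jig x = +40 mm, 18 mm above the worktop; the blank goes home against it
- punch_hammer (a joint): the hammer in the barrel (m): 0 at rest, jumps to about 0.0025 when the punch trips, drops back when it is lifted. Pushing the rod in takes 2 N at first and about 13 N after 2.5 mm: there the punch trips with a snap and the force drops at once by 2 to 5 N. Pressed on, it rises again up to the rod's hard stop (5.2 mm in all), where it shoots up: over 17 N is too much
There are look-alikes about, which are no part of the job. What is shaped like the stand but blue or purple is not meant.

How it is judged (in metres and radians):
On the way, in this order (a step that is already met when the one before it is completed fails the run):
1. the blank is home against the end stop (x of blank in the frame of jig above -0.002 m), for 0.1 s.
2. the upright punch has snapped with its point in the bush on the middle of the blank (value of joint punch_hammer above 0.0015 m and contact force between punch and blank above 1 N and horizontal distance between punch and blank_centre below 0.005 m and angle between punch's own z axis and vertical below 0.12 rad), for 0.04 s.
At the end, for the whole second after the job is handed in: The punch stands in its stand, let go and at rest: its barrel end on the stand's ledge (40 to 50 mm above the worktop, within 6 mm of the stand's axis), upright within 0.14 rad; the blank is still home in the jig (within 3 mm of the end stop) (horizontal distance between punch and stand below 0.006 m and z of punch in the frame of stand between 0.04 and 0.05 m and angle between punch's own z axis and vertical below 0.14 rad and linear speed of punch below 0.02 m/s and x of blank in the frame of jig above -0.003 m); the robot touches nothing.
It fails at once if the punch is pressed onto the blank with more than 17 N (its snap takes 13 N) (contact force between punch and blank above 17 N).
It fails at once if the punch is set off anywhere but on the middle of the blank (value of joint punch_hammer above 0.0011 m and (horizontal distance between punch and blank_centre above 0.01 m or z of punch in the frame of jig above 0.066 m)).
It fails at once if the punch is rammed against the jig with more than 20 N (contact force between punch and jig above 20 N).
It fails at once if the blank is shoved by the gripper with more than 20 N (contact force between the fingers and blank above 20 N).
It fails at once if the nozzle, the screwdriver or the caliper is pushed more than 2 cm away (distance of any of nozzle, screwdriver, caliper from where it was at the start of the episode above 0.02 m).
It also fails if it takes over 67 s, if anything falls off the work surface, if the arm or the gripper's body presses on something with over 40 N, if the wrist force passes 120 N, or if a joint passes its speed limit or range.

## Working session

There is one attempt and no reset: what is moved stays moved. The work goes in short steps, Python scripts to look and compute and a tool call to move; the robot and the scene stay as the last step left them, time stands still between calls to the robot, and variables do not carry over. Pictures are saved under pics/ and viewed, at most 10 in all, crops included, and the job is handed in when it is done.

Besides the shell and the picture viewer there is one more tool, called after "Request:" as name(argument=value, ...), one argument or row to a line, values as JSON. send_rows: Moves the arm, as the interface text tells. Its arguments: {"type":"object","properties":{"slide":{"type":"array"},"yaw":{"type":"array"},"jaw":{"type":"array"}},"required":["slide","yaw","jaw"]}

```bash
mkdir -p pics
cat > h.py <<'E'
import numpy as np, cv2, pickle
from station import ctrl
def snap(n,f):
    d=ctrl.get_image(n); cv2.imwrite(f'pics/{f}.png',d['color'][:,:,::-1]); pickle.dump(d,open(f'pics/{f}.pkl','wb')); return d
def load(f): return pickle.load(open(f'pics/{f}.pkl','rb'))
def px(d,u,v,z):
    "world point of pixel on plane z"
    r=d['T'][:3,:3]@np.linalg.solve(d['intrinsics'],[u,v,1.]); o=d['T'][:3,3]
    return o+r*(z-o[2])/r[2]
def proj(d,p):
    q=np.linalg.inv(d['T'])@np.append(p,1); q=d['intrinsics']@q[:3]; return q[:2]/q[2]
E
python3 - <<'E'
from h import *
for n in('top','side'):
    d=snap(n,n+'0'); print(n,d['T'].round(3).tolist(),d['intrinsics'].round(1).tolist())
print(ctrl.read_state(),ctrl.grasp_offset)
E
```

```text
top [[0.004, -0.986, 0.17, 0.354], [-1.0, -0.006, -0.012, -0.057], [0.012, -0.169, -0.985, 1.243], [0.0, 0.0, 0.0, 1.0]] [[495.3, 0.0, 321.9], [0.0, 495.3, 240.4], [0.0, 0.0, 1.0]]
side [[0.95, 0.145, -0.278, 0.961], [0.313, -0.383, 0.869, -1.373], [0.019, -0.912, -0.409, 0.724], [0.0, 0.0, 0.0, 1.0]] [[514.5, 0.0, 314.9], [0.0, 514.5, 251.0], [0.0, 0.0, 1.0]]
{'t': 0.1, 'joint_positions': array([-7.86546467e+01,  1.48540445e+01,  8.80045053e+01, -2.25585001e-03,
        7.72347804e+01, -1.16217082e+01]), 'qd': array([-0.08934323, -0.09714427, -0.26128096,  0.0524346 ,  0.00085389,
        0.06417592]), 'joint_torque': array([ 1.48777144e-03, -4.38212442e+01, -2.84642458e+01,  7.19798729e-02,
        3.62436112e-02, -5.19820458e-05]), 'ee_pos': array([ 0.21450138, -0.50591087,  0.21791272]), 'orientation': array([-1.79908140e+02, -1.66470702e-02,  2.29675484e+01]), 'contact_force': array([-0.97870674,  0.19648279,  1.06600623]), 'ft_torque': array([ 0.02219188, -0.02608177, -0.00979173]), 'grasp_force': 0.0, 'finger_gap': 1.0008912831040402} 0.0188
```

View pics/top0.png

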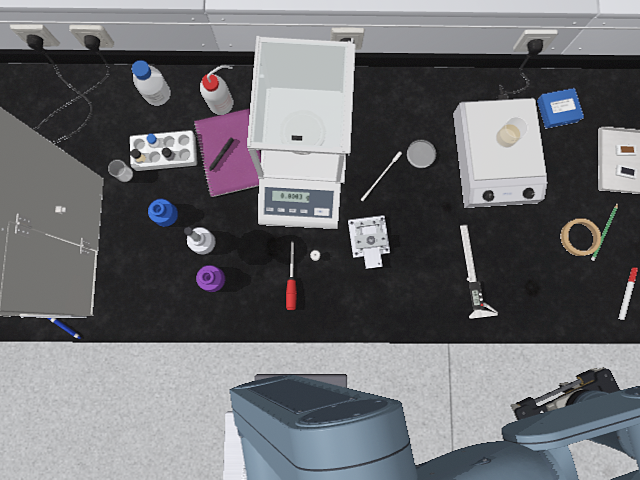

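View pics/side0.png

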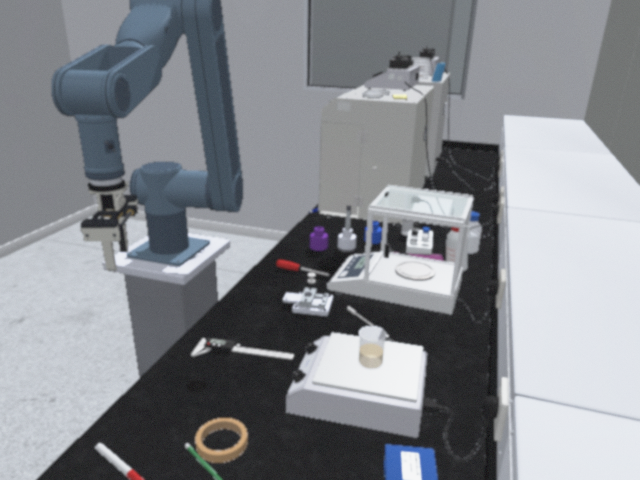

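The top view shows the jig at about (370,240), with the blank sticking out of its front at (374,260). The bare stand with the punch is at (202,240). The nozzle is at (315,255), the screwdriver at (291,275) and the caliper at (472,275). I'll enlarge the two that matter.

Run:
```python
from h import *
d=load('top0'); c=d['color'][:,:,::-1]
a=cv2.resize(c[205:280,340:400],None,fx=6.5,fy=6.5,interpolation=cv2.INTER_CUBIC)
b=cv2.resize(c[205:280,175:235],None,fx=6.5,fy=6.5,interpolation=cv2.INTER_CUBIC)
cv2.imwrite('pics/crop0.png',np.hstack([a,b]))
print('bush',px(d,371.5,240,.038),'stand',px(d,202,241,.07),'cap',px(d,193,232,.156))
print('balance', px(d,260,226,.03),px(d,340,226,.03), 'tip front', px(d,374,267,.022))
```

```text
bush [ 0.56339041 -0.19383278  0.038     ] stand [0.55281719 0.21625904 0.07      ] cap [0.5584552  0.21710631 0.156     ]
balance [0.59842351 0.08313518 0.03      ] [ 0.59976931 -0.11640236  0.03      ] tip front [ 0.49821466 -0.20099229  0.022     ]
```

View pics/crop0.png

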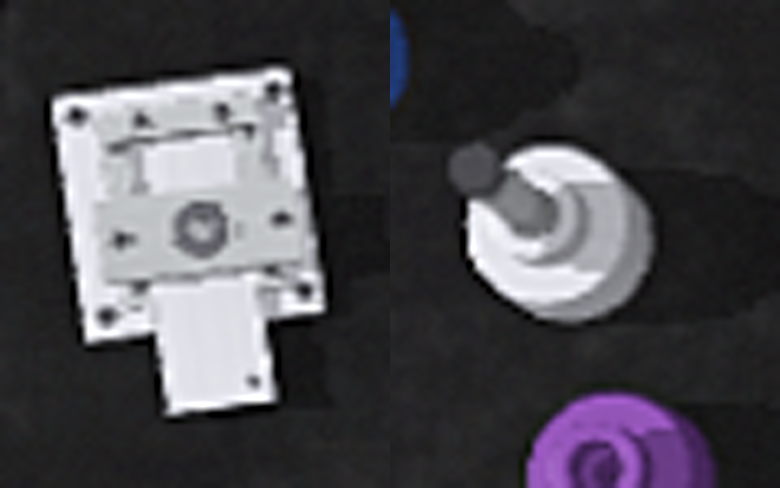

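The jig crop shows the bush at crop (202,229), base corners (52,98), (290,68), (88,343), (325,308), and the blank's front corners at (168,413), (275,401). In the right crop the cap is at (475,167), with the stand collar below it.

Run:
```python
from h import *
d=load('top0')
f=lambda u,v,z,o=340:px(d,o+(u)/6.5-.4,205+v/6.5-.4,z)
b=f(202,229,.038); print('bush',b)
TL,TR,BL,BR=[f(*p,.014) for p in((52,98),(290,68),(88,343),(325,308))]
ax=(TL+TR-BL-BR)[:2]; print('yaw',np.degrees(np.arctan2(ax[1],ax[0])),np.linalg.norm(ax)/2,'lat',np.linalg.norm(TL-TR))
ay=(TL+BL-TR-BR)[:2]; print('yaw y',np.degrees(np.arctan2(-ay[0],ay[1])))
c=(TL+TR+BL+BR)/4; e=ax/np.linalg.norm(ax); print('jig origin from base',c[:2]-.014*e)
F=[f(168,413,.022),f(275,401,.022)]; m=(F[0]+F[1])/2
print('front mid',m,'dist from bush along x',(m[:2]-b[:2])@e,'w',np.linalg.norm(F[0]-F[1]))
print('cap',f(475-390,167,.156,175))
```

```text
bush [ 0.56380191 -0.1918012   0.038     ]
yaw 7.552798699064372 0.09645076931089329 lat 0.0941106460535224
yaw y 8.251606543156324
jig origin from base [ 0.56413209 -0.19131872]
front mid [ 0.49767409 -0.20019309  0.022     ] dist from bush along x -0.06665714070251806 w 0.04124385532711774
cap [0.56224533 0.22910577 0.156     ]
```

Request:
send_rows(
  slide=[
    [20,-10,4],
    [55,-29,10],
    [95,-50,18],
    [140,-74,27],
    [185,-97,36],
    [230,-121,46],
    [270,-142,54],
    [305,-160,60],
    [330,-174,66],
    [343,-180,68],
    [343,-180,68],
    [343,-180,68],
  ],
  yaw=[0,2,4,6,8,10,12,14,15,15,15,15],
  jaw=[-1,-1,-1,-1,-1,-1,-1,-1,-1,-1,-1,-1],
)

```text
t: 1.3
ee_pos: [0.4599, -0.2076, 0.1507]
orientation: [180.0, 0.0, 8.0]
contact_force: [0.2, -1.1, 0.5]
finger_gap: 0.027
grasp_force: 0.0
```

Run:
```python
from h import *
d=snap('wrist','w1'); s=ctrl.read_state(); print(s['t'],s['ee_pos'],s['orientation'],s['finger_gap'],s['contact_force']); print(d['T'].round(3).tolist(),d['intrinsics'].round(1).tolist())
```

```text
1.35 [ 0.45971527 -0.20800943  0.1508177 ] [1.79965979e+02 1.68000107e-02 7.93842597e+00] 0.011124260352290393 [-0.22117053 -0.18267757 -1.05060412]
[[0.14, -0.946, -0.293, 0.541], [-0.99, -0.133, -0.042, -0.197], [0.0, 0.296, -0.955, 0.317], [0.0, 0.0, 0.0, 1.0]] [[341.2, 0.0, 318.6], [0.0, 341.2, 239.5], [0.0, 0.0, 1.0]]
```

View pics/w1.png

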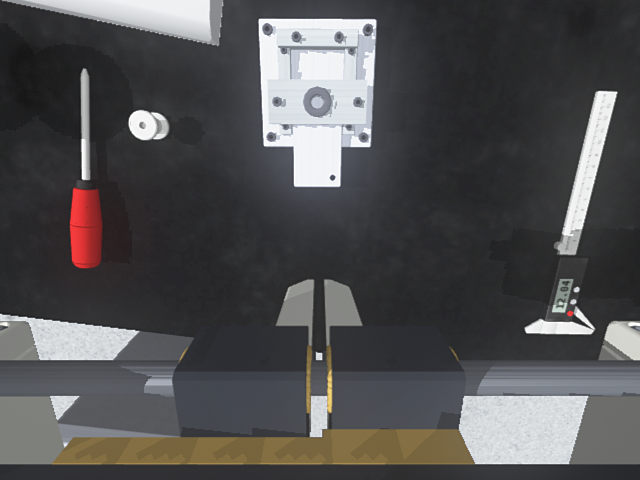

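The wrist view shows the jig straight ahead: bush at (317.5,101), base corners (259,19), (377,19), (262,147), (371.5,147), blank front corners (294,186), (341,186). The nozzle (150,125) and the caliper are clear to the sides.

Run:
```python
from h import *
d=load('w1')
b=px(d,317.5,101,.038); print('bush',b)
TL,TR,BL,BR=[px(d,*p,.014) for p in((259,19),(377,19),(262,147),(371.5,147))]
ax=(TL+TR-BL-BR)[:2]; e=ax/np.linalg.norm(ax)
print('yaw',np.degrees(np.arctan2(ax[1],ax[0])),np.linalg.norm(ax)/2,'lat',np.linalg.norm(TL-TR),np.linalg.norm(BL-BR))
print('origin',(TL+TR+BL+BR)[:2]/4-.014*e)
F=[px(d,294,186,.022),px(d,341,186,.022)]; m=(F[0]+F[1])/2
print('front',m,(m-b)[:2]@e,np.linalg.norm(F[0]-F[1]), 'gap to finger', (m[:2]-ctrl.read_state()['ee_pos'][:2])@e, 'lateral', np.cross(e,m[:2]-ctrl.read_state()['ee_pos'][:2]))
```

```text
bush [ 0.56471941 -0.19254826  0.038     ]
yaw 7.3528846563481665 0.09579491974358958 lat 0.0914388753603131 0.09394322095788496
origin [ 0.56393283 -0.19231475]
front [ 0.49847932 -0.2017785   0.022     ] -0.06687666635062871 0.040583309911793736 gap to finger 0.0392427112041876 lateral 0.001218659799369473<stdin>:9: DeprecationWarning: Arrays of 2-dimensional vectors are deprecated. Use arrays of 3-dimensional vectors instead. (deprecated in NumPy 2.0)
```

Request:
send_rows(
  slide=[
    [0,-1,30],
    [0,-1,70],
    [0,-1,110],
    [0,-1,135],
    [0,-1,140],
    [5,-1,140],
    [15,-1,140],
    [23,-1,140],
    [28,-1,140],
    [32,-1,140],
    [36,-1,140],
    [40,-1,140],
    [44,-1,140],
    [48,-1,140],
    [51,-1,140],
    [53,-1,140],
    [53,-1,140],
  ],
  yaw=[0,0,0,0,0,0,0,0,0,0,0,0,0,0,0,0,0],
  jaw=[-1,-1,-1,-1,-1,-1,-1,-1,-1,-1,-1,-1,-1,-1,-1,-1,-1],
)

```text
t: 3.05
ee_pos: [0.5129, -0.1985, 0.0106]
orientation: [180.0, -0.0, 8.0]
contact_force: [0.3, 0.1, -0.6]
finger_gap: 0.004
grasp_force: 0.0
```

Run:
```python
from h import *
snap('wrist','w2'); d=load('w2'); cv2.imwrite('pics/w2c.png',cv2.resize(d['color'][0:340,180:460,::-1],None,fx=1.7,fy=1.7))
s=ctrl.read_state(); print(s['ee_pos'],s['contact_force'])
```

```text
[ 0.51278556 -0.19849597  0.01059138] [ 0.08917095 -0.53430665  0.03797997]
```

View pics/w2c.png

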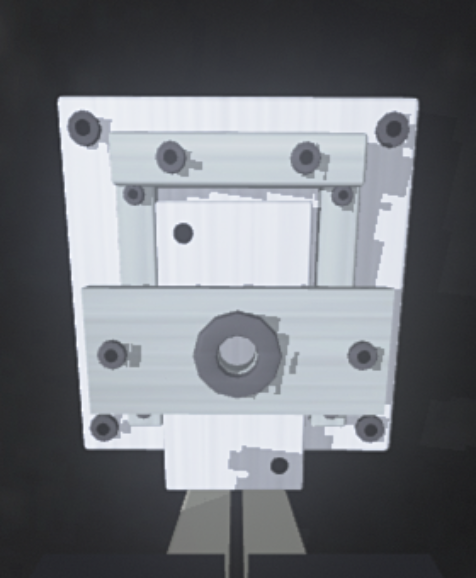

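The crop shows the fingers against the blank's front end, with about 4 mm left between its far edge (v≈202) and the stop (v≈187).

Request:
send_rows(
  slide=[
    [1,0,0],
    [2,0,0],
    [2.5,0,0],
    [3,0,0],
    [3.3,0,0],
    [3.3,0,0],
  ],
  yaw=[0,0,0,0,0,0],
  jaw=[-1,-1,-1,-1,-1,-1],
)

```text
t: 3.7
ee_pos: [0.5158, -0.198, 0.0106]
orientation: [-180.0, -0.0, 8.0]
contact_force: [-0.1, 0.5, -0.0]
finger_gap: 0.005
grasp_force: 0.1
```

Request:
send_rows(
  slide=[
    [0.2,0,0],
    [0.4,0,0],
    [0.4,0,0],
  ],
  yaw=[0,0,0],
  jaw=[-1,-1,-1],
)

```text
t: 4.0
ee_pos: [0.5162, -0.198, 0.0107]
orientation: [180.0, -0.0, 8.0]
contact_force: [-1.0, 1.4, -0.3]
finger_gap: 0.005
grasp_force: 0.2
```

Request:
send_rows(
  slide=[
    [0.2,0,0],
    [0.4,0,0],
    [0.4,0,0],
  ],
  yaw=[0,0,0],
  jaw=[-1,-1,-1],
)

```text
t: 4.3
ee_pos: [0.5163, -0.198, 0.0107]
orientation: [-180.0, 0.0, 8.0]
contact_force: [-2.0, 0.0, 1.5]
finger_gap: 0.004
grasp_force: 1.2
```

Request:
send_rows(
  slide=[
    [0.2,0,0],
    [0.4,0,0],
    [0.4,0,0],
  ],
  yaw=[0,0,0],
  jaw=[-1,-1,-1],
)

```text
t: 4.6
ee_pos: [0.5163, -0.1979, 0.0107]
orientation: [-180.0, 0.1, 8.0]
contact_force: [-5.1, -1.9, 3.0]
finger_gap: 0.01
grasp_force: 2.5
```

Request:
send_rows(
  slide=[
    [0.2,0,0],
    [0.3,0,0],
    [0.3,0,0],
  ],
  yaw=[0,0,0],
  jaw=[-1,-1,-1],
)

```text
t: 4.9
ee_pos: [0.5163, -0.1979, 0.0106]
orientation: [-180.0, 0.1, 8.0]
contact_force: [-6.2, -1.1, 3.5]
finger_gap: 0.006
grasp_force: 3.0
```

The blank is home: the force rises while the position holds still. Next I'll back off and go to the stand.

Request:
send_rows(
  slide=[
    [-5,0,0],
    [-18,0,0],
    [-20,0,-30],
    [-20,0,-70],
    [-20,-5,-110],
    [-18,-25,-150],
    [-12,-60,-180],
    [-5,-105,-190],
    [2,-150,-190],
    [10,-195,-190],
    [18,-240,-190],
    [26,-285,-190],
    [32,-325,-190],
    [37,-360,-190],
    [40,-390,-190],
    [42,-408,-190],
    [42,-416,-190],
    [42,-416,-190],
    [42,-416,-190],
  ],
  yaw=[0,0,0,0,0,0,0,0,0,0,0,0,0,0,0,0,0,0,0],
  jaw=[-1,-1,-1,-1,0,0,0,0,0,0,0,0,0,0,0,0,0,0,0],
)

```text
t: 6.8
ee_pos: [0.5012, 0.2191, 0.2006]
orientation: [180.0, 0.0, 8.0]
contact_force: [-0.2, 0.0, -0.3]
finger_gap: 0.5
grasp_force: 0.0
```

Run:
```python
from h import *
d=snap('wrist','w3'); s=ctrl.read_state(); print(s['t'],s['ee_pos'],s['orientation'],s['finger_gap']); print(proj(d,[.562,.229,.156]))
```

```text
6.85 [0.50129707 0.21888271 0.20059284] [1.79979363e+02 4.42660063e-03 7.91177825e+00] 0.49901127307327314
[315.48542347 169.00742571]
```

View pics/w3.png

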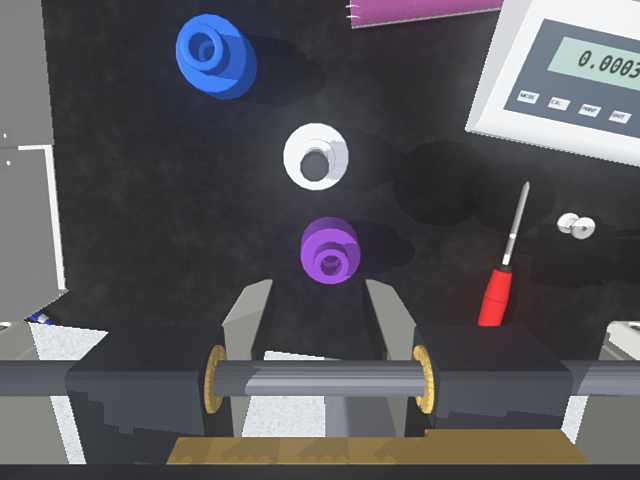

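The wrist view shows the punch cap at about (315,166) in the bare stand (316,157), 3 px from where I predicted it. The purple look-alike is in front at (330,250) and the blue one behind at (215,55).

Run:
```python
from h import *
d=load('w3'); g=cv2.cvtColor(d['color'],cv2.COLOR_RGB2GRAY)
r=g[110:205,270:365]
print(g[150:184:2,300:332:2])
w=cv2.resize(r,None,fx=6,fy=6,interpolation=cv2.INTER_CUBIC); cv2.imwrite('pics/w3c.png',w)
m=(r>110).astype(np.uint8); cs,_=cv2.findContours(m,cv2.RETR_EXTERNAL,cv2.CHAIN_APPROX_NONE); c=max(cs,key=cv2.contourArea); (x,y),R=cv2.minEnclosingCircle(c)
print('stand outline',x+270,y+110,R)
for z in(.0,.046,.07): print(z,px(d,x+270,y+110,z))
print('cap',px(d,315,166,.156))
```

```text
[[247 245 246 247 205 173 144 134 136 133 151 202 252 221 201 207]
 [247 245 248 203 163  95  89  91  94  93 124 133 196 184 200 206]
 [246 246 234 108  88  93  95  95  94  95  89 101 167 152 201 204]
 [247 254 116  88  95 101 104 106 105 104  99  92  92 174 194 202]
 [250 186  82  98 103 105 106 107 106 106 104 101  92 123 189 201]
 [255  97  93 104 105 105 105 105 104 106 105 104 100  86 195 201]
 [149  84  99 104 104 105 105 105 105 105 106 106 104  93 140 200]
 [139  91 103 104 105 106 107 105 106 105 104 105 103 100  97 202]
 [140  93 104 103 104 105 104 104 102 103 103 104 104  98 114 202]
 [134  92 103 102 103 103 103 104 105 105 105 105 104  97 116 203]
 [130  89 103 103 104 104 104 103 103 103 103 101 100  95 114 202]
 [224  81  98 104 103 102 103 101 101 102 102 102 102  89 160 191]
 [252 140  88 100 101 100 102 102 103 102 102 102  95 117 185 204]
 [246 255  81  93 100 102 102 102 103 102 102  99  93 201 206 204]
 [245 248 244 105  87  98 100  99 100 100  88  99 233 214 212 212]
 [245 245 247 254 172  86  84  86  85  90 201 255 248 247 247 248]
 [245 245 245 245 249 255 255 255 255 254 248 245 245 245 245 245]]
stand outline 315.5 156.0 33.84164047241211
0.0 [0.56022117 0.23006517 0.        ]
0.046 [0.56299556 0.23005722 0.046     ]
0.07 [0.56444308 0.23005306 0.07      ]
cap [0.56373799 0.22953583 0.156     ]
```

View pics/w3c.png

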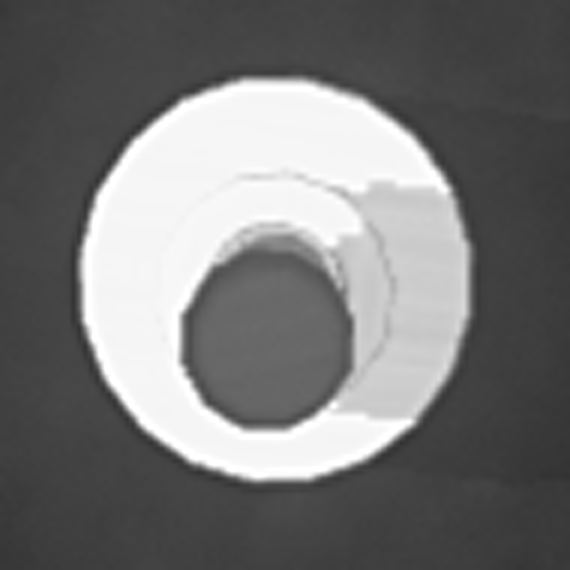

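The cap is centred at crop (268,338), and punch and stand axes agree to within 1 mm at (0.5635, 0.2297). I'll descend and grip.

Request:
send_rows(
  slide=[
    [20,-1,0],
    [45,-2,0],
    [60,-2,0],
    [63,-2,0],
    [63,-2,5],
    [63,-2,25],
    [63,-2,50],
    [63,-2,75],
    [63,-2,90],
    [63,-2,98],
    [63,-2,98.5],
    [63,-2,98.5],
    [63,-2,98.5],
    [63,-2,98.5],
    [63,-2,98.5],
    [63,-2,98.5],
  ],
  yaw=[0,0,0,0,0,0,0,0,0,0,0,0,0,0,0,0],
  jaw=[0,0,0,0,0,0,0,0,0,0,0,-1,-1,-1,-1,-1],
)

```text
t: 8.45
ee_pos: [0.5638, 0.2308, 0.1028]
orientation: [-180.0, -0.1, 8.0]
contact_force: [-0.3, 0.1, 2.1]
finger_gap: 0.185
grasp_force: 30.0
```

Request:
send_rows(
  slide=[
    [0,0,0],
    [0,0,0],
    [0,0,-1],
    [0,0,-3],
    [0,0,-5],
    [0,0,-5],
  ],
  yaw=[0,0,0,0,0,0],
  jaw=[-1,-1,-1,-1,-1,-1],
)

```text
t: 9.05
ee_pos: [0.5631, 0.2306, 0.1069]
orientation: [180.0, 0.0, 8.0]
contact_force: [0.5, -0.0, -4.1]
finger_gap: 0.191
grasp_force: 30.0
```

Gripped. Next I'll lift it clear of the stand, swing over, and hover above the bush.

Request:
send_rows(
  slide=[
    [0,0,-15],
    [0,0,-45],
    [0,0,-80],
    [0,0,-100],
    [-15,10,-102],
    [-35,35,-102],
    [-55,75,-102],
    [-70,120,-102],
    [-80,165,-102],
    [-85,210,-102],
    [-85,255,-102],
    [-80,300,-102],
    [-72,340,-102],
    [-65,375,-100],
    [-60,402,-85],
    [-58,415,-65],
    [-58,418.5,-50],
    [-58,418.5,-42],
    [-58,418.5,-40],
    [-58,418.5,-40],
  ],
  yaw=[0,0,0,0,0,0,0,0,0,0,0,0,0,0,0,0,0,0,0,0],
  jaw=[-1,-1,-1,-1,-1,-1,-1,-1,-1,-1,-1,-1,-1,-1,-1,-1,-1,-1,-1,-1],
)

```text
t: 11.05
ee_pos: [0.5639, -0.1913, 0.1473]
orientation: [-180.0, 0.0, 8.0]
contact_force: [0.0, 0.2, -3.6]
finger_gap: 0.189
grasp_force: 30.0
```

Run:
```python
from h import *
d=snap('wrist','w4'); s=ctrl.read_state(); print(s['t'],s['ee_pos'],s['orientation'],s['contact_force'],s['ft_torque']); 
print(proj(d,[.5643,-.1922,.038]),d['T'].round(3).tolist())
snap('top','t4'); snap('side','s4')
cv2.imwrite('pics/w4c.png',cv2.resize(d['color'][60:360,150:490,::-1],None,fx=2,fy=2,interpolation=cv2.INTER_CUBIC))
```

```text
11.1 [ 0.56423132 -0.19142441  0.14785921] [ 1.7997234e+02 -4.4138782e-02  8.0057547e+00] [ 0.14807492  0.22541938 -3.5465735 ] [ 0.01212593 -0.00523949  0.01339137]
[319.14525328 235.49272905] [[0.139, -0.946, -0.292, 0.645], [-0.99, -0.133, -0.041, -0.18], [-0.0, 0.295, -0.955, 0.314], [0.0, 0.0, 0.0, 1.0]]
```

View pics/w4c.png

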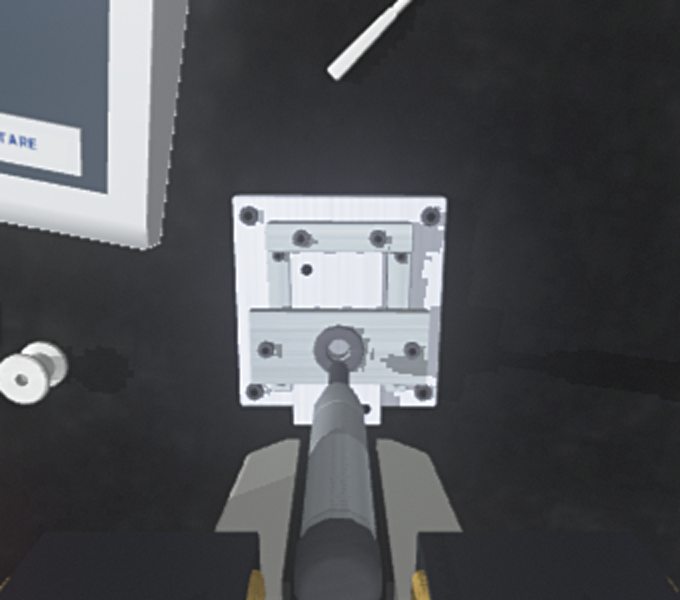

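The crop shows the bush collar at about (338,348), and the rod's point reaching just below and in front of its bore at about (339,358). The blank is home. I'll read the fine detail from the pixel values.

Run:
```python
from h import *
np.set_printoptions(linewidth=250)
d=load('w4'); g=cv2.cvtColor(d['color'],cv2.COLOR_RGB2GRAY)
print('cols',np.arange(302,340)); 
for v in range(217,262): print(v,' '.join('%3d'%x for x in g[v,302:340]))
for z in(.04,.045,.05,.055,.06): print(z,proj(d,[.5640,-.1915,z]).round(1))
```

```text
cols [302 303 304 305 306 307 308 309 310 311 312 313 314 315 316 317 318 319 320 321 322 323 324 325 326 327 328 329 330 331 332 333 334 335 336 337 338 339]
217 204 204 204 205 204 205 205 206 206 206 205 205 205 205 205 205 205 205 205 206 206 205 206 205 205 205 206 205 205 206 206 207 205 206 205 206 206 206
218 206 207 207 207 206 208 209 209 209 209 210 209 209 209 208 209 209 209 209 209 209 209 210 209 209 209 209 209 209 209 209 209 209 209 209 209 209 209
219 205 206 206 206 207 208 208 209 209 208 208 209 209 209 209 209 209 208 208 208 208 208 208 209 208 208 207 208 208 208 209 208 207 208 208 208 207 208
220 208 208 208 208 207 208 208 207 208 207 206 206 206 206 206 208 208 209 209 207 207 208 207 207 207 207 206 206 206 207 206 206 207 206 206 207 206 207
221 206 205 206 206 207 205 206 206 205 206 206 207 207 208 210 211 209 209 210 211 210 209 210 209 207 207 205 205 205 206 205 205 205 205 205 205 205 205
222 208 206 207 206 207 208 208 207 208 209 211 213 210 212 213 210 159 149 174 206 212 211 211 210 209 210 210 209 209 208 207 207 205 206 205 206 205 206
223 2
[... 5475 characters left out ...]
235 238 238 216 158 142 140 139 136 131 128 125 123 121 118 117 115 112 111 109 105  97 125 238 241 235 231 232 235 236 235 235 238 232
259 234 233 235 234 235 240 228 168 146 145 143 140 136 133 129 126 126 124 120 116 116 114 111 111 108 101 105 184 240 236 232 232 235 236 235 235 238 231
260 235 233 234 235 238 240 197 152 148 147 144 141 140 141 142 142 141 135 128 122 118 116 113 111 109 105  98 126 239 242 237 236 238 237 235 235 238 231
261 234 233 235 236 238 217 161 147 151 149 147 150 153 147 129 124 122 119 115 113 113 115 115 113 110 108 102 106 187 244 245 243 242 241 237 235 238 231
0.04 [318.3 236.4]
0.045 [318.3 238.1]
0.05 [318.3 239.9]
0.055 [318.2 241.8]
0.06 [318.2 243.7]
```

Run:
```python
from h import *
np.set_printoptions(linewidth=200)
d=load('w4'); g=cv2.cvtColor(d['color'],cv2.COLOR_RGB2GRAY)
for a in range(240,420,20): print(a,g[a:a+20,318])
s=np.array([.9903,.139]); zb=.0907
for o in(-.002,-.001,0,.001):
    A=np.array([.5640,-.1914])+o*s
    E=lambda r,z:proj(d,[*(A+r*s),z]).round(1)[1]
    print(o,'barrel end',E(.0065,zb),'taper',E(.0085,zb+.012),'capbot',E(.0093,zb+.096),'captop',E(.0093,zb+.110),'shaft end L28,34,40',[E(.004,zb-l+.005) for l in(.028,.034,.040)])
print('bush',px(d,318.8,234.9,.038))
d=load('w3');A=np.array([.5638,.2300]); print('w3 cap if at TCP', proj(d,[*A,.156]))
```

```text
240 [ 96  86  86  87  86  86  86  85  85  84  84 109 118 117 118 120 121 123 123 126]
260 [141 122 123 123 123 121 122 122 121 119 120 119 119 119 106 107 109 118 119 118]
280 [118 118 120 117 117 119 117 117 118 116 118 117 118 116 116 117 116 116 112 116]
300 [116 117 115 116 115 116 115 115 111 116 116 116 111 115 109 104 111 111 109  68]
320 [58 62 62 61 61 63 64 62 63 63 63 65 66 65 66 66 67 67 68 73]
340 [76 76 76 77 77 77 77 75 76 76 78 77 79 78 77 76 78 77 78 78]
360 [ 65  60  64  65  66  64  70  92  95  86  84  89  98 103  96 110 125 105 100 131]
380 [138 143 143 143 143 139 117 115 117 115 115 115 115 110 107 105  81  48  44  47]
400 [48 48 47 45 45 47 47 45 44 43 44 45 43 44 45 46 47 45 46 45]
-0.002 barrel end 251.2 taper 254.3 capbot 319.7 captop 338.8 shaft end L28,34,40 [np.float64(244.3), np.float64(241.9), np.float64(239.6)]
-0.001 barrel end 249.8 taper 252.8 capbot 317.6 captop 336.6 shaft end L28,34,40 [np.float64(243.1), np.float64(240.7), np.float64(238.4)]
0 barrel end 248.4 taper 251.4 capbot 315.5 captop 334.3 shaft end L28,34,40 [np.float64(241.8), np.float64(239.5), np.float64(237.2)]
0.001 barrel end 247.0 taper 249.9 capbot 313.4 captop 331.9 shaft end L28,34,40 [np.float64(240.5), np.float64(238.2), np.float64(236.0)]
bush [ 0.56477498 -0.19183919  0.038     ]
w3 cap if at TCP [314.25587814 165.78877926]
```

In this view the punch axis sits about 1.5 mm behind the TCP and the bush about 0.8 mm ahead of it. Sideways they agree. I'll move +2.2 mm in x and then lower gently while watching the force.

Request:
send_rows(
  slide=[
    [1,0,0],
    [2.2,0,0],
    [2.2,0,4],
    [2.2,0,8],
    [2.2,0,12],
    [2.2,0,15],
    [2.2,0,17],
    [2.2,0,19],
    [2.2,0,19],
  ],
  yaw=[0,0,0,0,0,0,0,0,0],
  jaw=[-1,-1,-1,-1,-1,-1,-1,-1,-1],
)

```text
t: 12.1
ee_pos: [0.5659, -0.1915, 0.1278]
orientation: [-180.0, 0.0, 8.0]
contact_force: [-0.4, -0.3, -3.3]
finger_gap: 0.188
grasp_force: 30.0
```

Run:
```python
from h import *
d=snap('wrist','w5'); s=ctrl.read_state(); print(s['ee_pos'],s['orientation'],s['contact_force'],s['ft_torque']); 
g=cv2.cvtColor(d['color'],cv2.COLOR_RGB2GRAY)
for v in range(218,262): print(v,' '.join('%3d'%x for x in g[v,302:340]))
```

```text
[ 0.56601601 -0.19153434  0.12802176] [-1.79990975e+02  1.28847839e-02  7.96010538e+00] [ 0.20888313  0.55915717 -3.21130744] [0.02088002 0.06543602 0.00262772]
218 234 235 234 233 233 233 235 233 231 230 232 233 233 234 235 233 232 233 234 234 233 230 232 232 232 232 233 233 234 232 230 228 229 229 230 231 232 234
219 236 236 235 235 234 235 237 235 233 233 233 234 234 234 236 234 232 234 237 234 235 233 234 234 234 235 235 234 235 233 230 230 230 230 231 231 233 235
220 239 239 238 238 238 240 242 240 237 236 237 237 237 237 239 237 236 238 238 203 233 237 239 239 239 239 238 239 239 236 234 233 233 234 234 235 237 238
221 224 224 225 222 181 170 173 171 166 171 213 223 223 223 224 222 221 220 183 159 178 178 182 182 181 182 190 238 245 242 239 239 238 238 240 241 241 198
222 130 130 130 129 119 118 118 119 118 117 128 130 129 129 130 129 129 129 119 117 120 114 119 120 120 121 121 137 141 139 137 137 136 136 137 138 139 122
223 117 117 111 111 117 120 121 119 121 120 119 118 118 118 118 118 117 112 112 112 118 113 118 121 117 117 116 116 115 115 114 114 115 114 115 114 109 108
224
[... 5224 characters left out ...]
 116 115 114 112 109 106 111 156 201 205 203 202 203 204 204 204 203 204 203
258 196 196 197 195 196 199 200 186 154 144 141 139 135 132 129 126 125 121 120 118 116 114 113 110 107 103 116 191 202 200 198 199 199 199 198 198 198 199
259 202 203 202 203 202 205 202 159 147 146 143 141 137 133 131 127 124 122 119 117 115 114 113 111 110 104 105 154 203 208 206 204 204 205 205 205 204 204
260 201 201 201 202 203 204 172 150 149 147 144 142 139 139 138 137 136 134 128 123 117 116 114 112 110 107 103 117 197 209 206 204 204 204 204 204 204 206
261 198 198 198 199 201 187 156 151 152 151 148 148 148 148 134 129 124 125 122 120 118 118 116 114 112 109 106 105 153 201 204 202 201 201 201 201 202 202
```

The point is now in the bore, with the rod centre about (318.9,245) against the bore centre (318.0,244.3). That calls for a correction of about +0.7 mm in x and −0.6 mm in y, then lowering.

Request:
send_rows(
  slide=[
    [0.4,-0.3,0],
    [0.7,-0.6,0],
    [0.7,-0.6,2],
    [0.7,-0.6,4],
    [0.7,-0.6,6],
    [0.7,-0.6,8],
    [0.7,-0.6,8],
  ],
  yaw=[0,0,0,0,0,0,0],
  jaw=[-1,-1,-1,-1,-1,-1,-1],
)

```text
t: 12.85
ee_pos: [0.5664, -0.1907, 0.1197]
orientation: [-180.0, 0.0, 8.0]
contact_force: [0.1, -0.4, -3.4]
finger_gap: 0.187
grasp_force: 30.0
```

Request:
send_rows(
  slide=[
    [0,0,0.5],
    [0,0,1],
    [0,0,1.5],
    [0,0,2],
    [0,0,2],
  ],
  yaw=[0,0,0,0,0],
  jaw=[-1,-1,-1,-1,-1],
)

```text
t: 13.35
ee_pos: [0.5667, -0.1908, 0.1181]
orientation: [-180.0, 0.0, 8.0]
contact_force: [0.1, -0.3, -4.4]
finger_gap: 0.191
grasp_force: 30.0
```

No side force, so the rod runs free in the bore. I'll continue in small steps until it touches.

Request:
send_rows(
  slide=[
    [0,0,0.5],
    [0,0,1],
    [0,0,1.5],
    [0,0,1.5],
  ],
  yaw=[0,0,0,0],
  jaw=[-1,-1,-1,-1],
)

```text
t: 13.75
ee_pos: [0.567, -0.191, 0.1171]
orientation: [180.0, -0.0, 8.0]
contact_force: [-0.2, -0.2, 0.4]
finger_gap: 0.186
grasp_force: 30.0
```

Request:
send_rows(
  slide=[
    [0,0,0.4],
    [0,0,0.8],
    [0,0,1],
    [0,0,1],
  ],
  yaw=[0,0,0,0],
  jaw=[-1,-1,-1,-1],
)

```text
t: 14.15
ee_pos: [0.567, -0.191, 0.1161]
orientation: [180.0, -0.0, 8.0]
contact_force: [0.1, 0.3, 3.9]
finger_gap: 0.188
grasp_force: 30.0
```

Request:
send_rows(
  slide=[
    [0,0,0.4],
    [0,0,0.8],
    [0,0,1],
    [0,0,1],
  ],
  yaw=[0,0,0,0],
  jaw=[-1,-1,-1,-1],
)

```text
t: 14.55
ee_pos: [0.5672, -0.1911, 0.1153]
orientation: [180.0, -0.1, 8.0]
contact_force: [-0.4, -0.6, 5.6]
finger_gap: 0.189
grasp_force: 30.0
```

Contact, at about 9 N now. Finer steps from here to the snap.

Request:
send_rows(
  slide=[
    [0,0,0.2],
    [0,0,0.4],
    [0,0,0.4],
  ],
  yaw=[0,0,0],
  jaw=[-1,-1,-1],
)

```text
t: 14.85
ee_pos: [0.5673, -0.1911, 0.1151]
orientation: [179.9, -0.1, 8.0]
contact_force: [-0.3, 0.7, 6.2]
finger_gap: 0.186
grasp_force: 30.0
```

Request:
send_rows(
  slide=[
    [0,0,0.2],
    [0,0,0.3],
    [0,0,0.3],
  ],
  yaw=[0,0,0],
  jaw=[-1,-1,-1],
)

```text
t: 15.15
ee_pos: [0.5674, -0.1912, 0.1149]
orientation: [179.9, -0.1, 8.0]
contact_force: [0.6, -0.3, 7.7]
finger_gap: 0.184
grasp_force: 30.0
```

Request:
send_rows(
  slide=[
    [0,0,0.2],
    [0,0,0.2],
    [0,0,0.2],
  ],
  yaw=[0,0,0],
  jaw=[-1,-1,-1],
)

```text
t: 15.45
ee_pos: [0.5674, -0.1912, 0.1148]
orientation: [179.9, -0.1, 8.0]
contact_force: [0.3, 0.7, 7.6]
finger_gap: 0.187
grasp_force: 30.0
```

Request:
send_rows(
  slide=[
    [0,0,0.2],
    [0,0,0.3],
    [0,0,0.3],
  ],
  yaw=[0,0,0],
  jaw=[-1,-1,-1],
)

```text
t: 15.75
ee_pos: [0.5676, -0.1912, 0.1146]
orientation: [179.9, -0.1, 8.0]
contact_force: [-0.4, -0.0, 8.1]
finger_gap: 0.185
grasp_force: 30.0
```

Request:
send_rows(
  slide=[
    [0,0,0.2],
    [0,0,0.2],
    [0,0,0.2],
  ],
  yaw=[0,0,0],
  jaw=[-1,-1,-1],
)

```text
t: 16.05
ee_pos: [0.5676, -0.1913, 0.1145]
orientation: [179.9, -0.1, 8.0]
contact_force: [-0.3, 0.4, 8.7]
finger_gap: 0.187
grasp_force: 30.0
```

Request:
send_rows(
  slide=[
    [0,0,0.2],
    [0,0,0.3],
    [0,0,0.3],
  ],
  yaw=[0,0,0],
  jaw=[-1,-1,-1],
)

```text
t: 16.35
ee_pos: [0.5677, -0.1913, 0.1143]
orientation: [179.9, -0.1, 8.0]
contact_force: [0.5, 0.5, 9.1]
finger_gap: 0.186
grasp_force: 30.0
```

Request:
send_rows(
  slide=[
    [0,0,0.2],
    [0,0,0.3],
    [0,0,0.3],
  ],
  yaw=[0,0,0],
  jaw=[-1,-1,-1],
)

```text
t: 16.65
ee_pos: [0.5678, -0.1913, 0.1142]
orientation: [179.9, -0.2, 8.0]
contact_force: [1.1, -0.2, 8.8]
finger_gap: 0.19
grasp_force: 30.0
```

The force rise has flattened, so either the punch snapped during the 9 N step or it is slipping in the grip. I'll check the punch in the wrist image against before, and average the force.

Run:
```python
from h import *
np.set_printoptions(linewidth=200)
F=[]
for i in range(8): d=snap('wrist','w6'); s=ctrl.read_state(); F.append(np.r_[s['contact_force'],s['ee_pos'][2]*1e3])
print(np.mean(F,0),np.std(F,0))
for n in('w4','w5','w6'):
    g=cv2.cvtColor(load(n)['color'],cv2.COLOR_RGB2GRAY).astype(int)
    print(n,g[246:264,318],g[312:324,318],g[334:346,318],g[356:368,318])
f=lambda n:cv2.cvtColor(load(n)['color'],cv2.COLOR_RGB2GRAY)[300:350,300:338].astype(np.float32)
for n in('w5','w6'): print(n,cv2.phaseCorrelate(f('w4'),f(n)))
```

```text
[3.86460550e-02 4.29731482e-01 9.34482951e+00 1.14166606e+02] [0.66440865 0.24859899 0.49266512 0.01089889]
w4 [ 86  85  85  84  84 109 118 117 118 120 121 123 123 126 141 122 123 123] [111 115 109 104 111 111 109  68  58  62  62  61] [66 66 67 67 68 73 76 76 76 77 77 77] [78 77 78 78 65 60 64 65 66 64 70 92]
w5 [ 87  86  86  85  85 100 119 120 119 120 121 123 125 124 136 124 125 124] [116 118 112 104 111 112 110  68  63  63  64  64] [66 68 68 67 69 74 78 77 78 78 77 77] [77 77 79 79 65 60 64 69 69 71 81 93]
w6 [108  88  86  86  86  86  93 118 120 120 120 121 123 123 124 136 124 125] [118 118 116 104 113 113 111  77  64  64  66  65] [66 69 69 68 70 74 77 78 78 78 78 78] [76 77 80 79 67 62 64 66 64 66 81 94]
w5 ((-0.04444585587100036, 0.055377266184560625), 0.9844974633455277)
w6 ((-0.054939982819547595, 0.12236439467594096), 0.9541393704414368)
```

There is no slip (0.1 px), and the mean force is about 12.9 N with no clear drop seen. I'll press on in tiny steps and average after each.

Request:
send_rows(
  slide=[
    [0,0,0.2],
    [0,0,0.3],
    [0,0,0.3],
  ],
  yaw=[0,0,0],
  jaw=[-1,-1,-1],
)

```text
t: 17.35
ee_pos: [0.5679, -0.1914, 0.114]
orientation: [179.9, -0.2, 8.0]
contact_force: [-0.6, 0.8, 10.2]
finger_gap: 0.188
grasp_force: 30.0
```

```bash
cat > f.py <<'E'
from h import *
F=[]
for i in range(6): d=ctrl.get_image('wrist'); s=ctrl.read_state(); F.append(np.r_[s['contact_force'],s['ee_pos']*1e3])
print(s['t'],np.mean(F,0).round(2),'press',np.mean(F,0)[2]+3.55)
E
python3 f.py
```

```text
17.65 [ 2.5000e-01  5.7000e-01  9.6200e+00  5.6788e+02 -1.9138e+02  1.1400e+02] press 13.170465008311396
```

Request:
send_rows(
  slide=[
    [0,0,0.2],
    [0,0,0.3],
    [0,0,0.3],
  ],
  yaw=[0,0,0],
  jaw=[-1,-1,-1],
)

```text
t: 17.95
ee_pos: [0.568, -0.1914, 0.1139]
orientation: [179.9, -0.2, 8.0]
contact_force: [0.2, 0.2, 10.1]
finger_gap: 0.192
grasp_force: 30.0
```

```bash
python3 f.py
```

```text
18.25 [-0.0000e+00  4.8000e-01  1.0680e+01  5.6798e+02 -1.9141e+02  1.1383e+02] press 14.227214574867833
```

The press is 14.2 N. Travel since first contact is about 3.5 mm, which suggests it snapped during a coarse step where I only had end readings. To be sure, I'll ease off (staying in the bush) and press again with a reading at every small step.

Request:
send_rows(
  slide=[
    [0,0,-1.5],
    [0,0,-3],
    [0,0,-4.5],
    [0,0,-6],
    [0,0,-6.5],
    [0,0,-6.5],
    [0,0,-6.5],
  ],
  yaw=[0,0,0,0,0,0,0],
  jaw=[-1,-1,-1,-1,-1,-1,-1],
)

```text
t: 18.95
ee_pos: [0.5662, -0.1906, 0.1178]
orientation: [-179.9, 0.1, 8.0]
contact_force: [0.1, -0.1, -3.1]
finger_gap: 0.188
grasp_force: 30.0
```

Request:
send_rows(
  slide=[
    [0,0,0.8],
    [0,0,0.8],
  ],
  yaw=[0,0],
  jaw=[-1,-1],
)

```text
t: 19.15
ee_pos: [0.5666, -0.1908, 0.1176]
orientation: [-180.0, 0.0, 8.0]
contact_force: [-0.3, -0.2, -0.8]
finger_gap: 0.19
grasp_force: 30.0
```

Request:
send_rows(
  slide=[
    [0,0,0.5],
    [0,0,0.5],
  ],
  yaw=[0,0],
  jaw=[-1,-1],
)

```text
t: 19.35
ee_pos: [0.5668, -0.1909, 0.1174]
orientation: [180.0, -0.0, 8.0]
contact_force: [0.1, -0.2, -0.8]
finger_gap: 0.188
grasp_force: 30.0
```

Request:
send_rows(
  slide=[
    [0,0,0.5],
    [0,0,0.5],
  ],
  yaw=[0,0],
  jaw=[-1,-1],
)

```text
t: 19.55
ee_pos: [0.5669, -0.1909, 0.117]
orientation: [180.0, -0.0, 8.0]
contact_force: [-0.1, 0.5, -0.6]
finger_gap: 0.185
grasp_force: 30.0
```

Request:
send_rows(
  slide=[
    [0,0,0.5],
    [0,0,0.5],
  ],
  yaw=[0,0],
  jaw=[-1,-1],
)

```text
t: 19.75
ee_pos: [0.5669, -0.191, 0.1166]
orientation: [180.0, -0.0, 8.0]
contact_force: [-0.0, -1.1, 1.3]
finger_gap: 0.189
grasp_force: 30.0
```

Request:
send_rows(
  slide=[
    [0,0,0.5],
    [0,0,0.5],
  ],
  yaw=[0,0],
  jaw=[-1,-1],
)

```text
t: 19.95
ee_pos: [0.567, -0.191, 0.1161]
orientation: [180.0, -0.0, 8.0]
contact_force: [0.4, 0.6, 3.5]
finger_gap: 0.187
grasp_force: 30.0
```

Request:
send_rows(
  slide=[
    [0,0,0.3],
    [0,0,0.3],
  ],
  yaw=[0,0],
  jaw=[-1,-1],
)

```text
t: 20.15
ee_pos: [0.5669, -0.191, 0.1158]
orientation: [180.0, -0.0, 8.0]
contact_force: [-0.4, 0.4, 4.3]
finger_gap: 0.188
grasp_force: 30.0
```

Request:
send_rows(
  slide=[
    [0,0,0.3],
    [0,0,0.3],
  ],
  yaw=[0,0],
  jaw=[-1,-1],
)

```text
t: 20.35
ee_pos: [0.5669, -0.191, 0.1155]
orientation: [180.0, -0.0, 8.0]
contact_force: [0.2, 0.2, 5.5]
finger_gap: 0.187
grasp_force: 30.0
```

Request:
send_rows(
  slide=[
    [0,0,0.3],
    [0,0,0.3],
  ],
  yaw=[0,0],
  jaw=[-1,-1],
)

```text
t: 20.55
ee_pos: [0.567, -0.191, 0.1153]
orientation: [180.0, -0.0, 8.0]
contact_force: [0.5, 0.5, 6.2]
finger_gap: 0.183
grasp_force: 30.0
```

Request:
send_rows(
  slide=[
    [0,0,0.3],
    [0,0,0.3],
  ],
  yaw=[0,0],
  jaw=[-1,-1],
)

```text
t: 20.75
ee_pos: [0.5671, -0.1911, 0.1151]
orientation: [180.0, -0.1, 8.0]
contact_force: [-0.5, 0.2, 6.2]
finger_gap: 0.185
grasp_force: 30.0
```

Request:
send_rows(
  slide=[
    [0,0,0.3],
    [0,0,0.3],
  ],
  yaw=[0,0],
  jaw=[-1,-1],
)

```text
t: 20.95
ee_pos: [0.5672, -0.1911, 0.1149]
orientation: [180.0, -0.1, 8.0]
contact_force: [-0.4, 1.0, 7.1]
finger_gap: 0.188
grasp_force: 30.0
```

Request:
send_rows(
  slide=[
    [0,0,0.3],
    [0,0,0.3],
  ],
  yaw=[0,0],
  jaw=[-1,-1],
)

```text
t: 21.15
ee_pos: [0.5673, -0.1911, 0.1148]
orientation: [179.9, -0.1, 8.0]
contact_force: [0.4, 0.2, 7.6]
finger_gap: 0.186
grasp_force: 30.0
```

The curve repeats smoothly with no drop, so it has not tripped yet. The TCP drifts about +1.2 mm in x under load and leans the rod on the rim, which carries part of the force. I'll compensate for that drift and press on.

Request:
send_rows(
  slide=[
    [-0.5,-0.2,0],
    [-1,-0.4,0],
    [-1,-0.4,0],
  ],
  yaw=[0,0,0],
  jaw=[-1,-1,-1],
)

```text
t: 21.45
ee_pos: [0.5662, -0.1909, 0.1148]
orientation: [179.9, -0.1, 8.0]
contact_force: [-0.4, 0.2, 6.8]
finger_gap: 0.19
grasp_force: 30.0
```

Request:
send_rows(
  slide=[
    [0,0,0.3],
    [0,0,0.3],
  ],
  yaw=[0,0],
  jaw=[-1,-1],
)

```text
t: 21.65
ee_pos: [0.5664, -0.191, 0.1146]
orientation: [179.9, -0.1, 8.0]
contact_force: [0.2, 1.0, 8.2]
finger_gap: 0.188
grasp_force: 30.0
```

Request:
send_rows(
  slide=[
    [0,0,0.3],
    [0,0,0.3],
  ],
  yaw=[0,0],
  jaw=[-1,-1],
)

```text
t: 21.85
ee_pos: [0.5665, -0.191, 0.1145]
orientation: [179.9, -0.1, 8.0]
contact_force: [-0.5, 0.0, 8.9]
finger_gap: 0.19
grasp_force: 30.0
```

Request:
send_rows(
  slide=[
    [-0.1,0,0.3],
    [-0.1,0,0.3],
  ],
  yaw=[0,0],
  jaw=[-1,-1],
)

```text
t: 22.05
ee_pos: [0.5665, -0.1911, 0.1143]
orientation: [179.9, -0.1, 8.0]
contact_force: [-0.2, 0.4, 9.2]
finger_gap: 0.19
grasp_force: 30.0
```

Request:
send_rows(
  slide=[
    [-0.1,0,0.3],
    [-0.1,0,0.3],
  ],
  yaw=[0,0],
  jaw=[-1,-1],
)

```text
t: 22.25
ee_pos: [0.5665, -0.1911, 0.1141]
orientation: [179.9, -0.1, 8.0]
contact_force: [-0.9, 0.1, 8.6]
finger_gap: 0.184
grasp_force: 30.0
```

```bash
python3 f.py
```

```text
22.55 [-5.0000e-02  3.0000e-01  9.1700e+00  5.6647e+02 -1.9114e+02  1.1416e+02] press 12.724528875129689
```

Request:
send_rows(
  slide=[
    [-0.1,0,0.3],
    [-0.1,0,0.3],
  ],
  yaw=[0,0],
  jaw=[-1,-1],
)

```text
t: 22.75
ee_pos: [0.5665, -0.1912, 0.114]
orientation: [179.9, -0.2, 8.0]
contact_force: [0.1, 0.2, 10.3]
finger_gap: 0.186
grasp_force: 30.0
```

Request:
send_rows(
  slide=[
    [-0.1,0,0.3],
    [-0.1,0,0.3],
  ],
  yaw=[0,0],
  jaw=[-1,-1],
)

```text
t: 22.95
ee_pos: [0.5665, -0.1912, 0.1138]
orientation: [179.9, -0.2, 8.0]
contact_force: [0.0, 0.9, 9.8]
finger_gap: 0.189
grasp_force: 30.0
```

```bash
python3 f.py
```

```text
23.25 [ 1.3000e-01  7.0000e-02  1.0500e+01  5.6645e+02 -1.9123e+02  1.1382e+02] press 14.054918559328762
```

Request:
send_rows(
  slide=[
    [0,0,0.2],
    [0,0,0.2],
  ],
  yaw=[0,0],
  jaw=[-1,-1],
)

```text
t: 23.45
ee_pos: [0.5665, -0.1913, 0.1137]
orientation: [179.9, -0.2, 8.0]
contact_force: [0.6, 0.3, 11.2]
finger_gap: 0.188
grasp_force: 30.0
```

```bash
python3 f.py
```

```text
23.75 [ 1.0000e-01  6.0000e-01  1.0950e+01  5.6652e+02 -1.9126e+02  1.1372e+02] press 14.499191244141176
```

Both presses give the same curve and the mean is now 14.5 N. Before pressing harder, I'll measure slip in the grip from image feature shifts, which gives the true rod travel.

Run:
```python
from h import *
from scipy.optimize import least_squares
d=snap('wrist','w7'); ref=load('w5')
G=lambda n:cv2.cvtColor(load(n)['color'],cv2.COLOR_RGB2GRAY)
a=G('w5')
# tracked patches on punch: (u0,u1,v0,v1,height above barrel end approx, radius)
P=[(306,334,249,268),(304,332,270,285),(305,333,308,330),(303,335,332,346),(303,335,352,366)]
for n in('w4','w6','w7'):
    b=G(n); o=[]
    for u0,u1,v0,v1 in P:
        t=a[v0:v1,u0:u1]; r=cv2.matchTemplate(b[v0-6:v1+6,u0-4:u1+4],t,cv2.TM_CCOEFF_NORMED); _,m,_,(x,y)=cv2.minMaxLoc(r)
        sub=0
        if 0<y<r.shape[0]-1: l,c,h=r[y-1,x],r[y,x],r[y+1,x]; sub=.5*(l-h)/(l-2*c+h)
        o.append((x-4,round(float(y-6+sub),2),round(m,3)))
    print(n,o)
s=ctrl.read_state();R=ref['T'][:3,:3];A=[.5659,-.1915]
zb=.0712
for z in(zb,zb+.012,zb+.096,zb+.11):
    q=lambda dx,dz:proj(ref,[A[0]+.0085+dx,A[1],z+dz])[1]
    print(z-zb,'row',q(0,0).round(1),'px/mm x',(q(.001,0)-q(0,0)).round(2),'px/mm z',(q(0,.001)-q(0,0)).round(2))
```

```text
w4 [(-2, -6.0, 0.721), (2, 2.08, 0.753), (0, -0.0, 0.999), (0, -0.03, 0.987), (1, -0.02, 0.979)]
w6 [(0, 6.0, 0.769), (-1, 1.49, 0.925), (0, 0.11, 0.995), (0, -0.02, 0.985), (2, -0.03, 0.981)]
w7 [(0, 6.0, 0.779), (0, -0.28, 0.889), (0, 0.1, 0.995), (0, 0.17, 0.986), (2, -0.02, 0.976)]
0.0 row 245.9 px/mm x -1.37 px/mm z 0.46
0.011999999999999997 row 251.7 px/mm x -1.43 px/mm z 0.51
0.09600000000000002 row 317.7 px/mm x -2.1 px/mm z 1.23
0.11 row 336.6 px/mm x -2.27 px/mm z 1.5
```

Slip is negligible. I'll press on in 0.2 mm steps with averaging, keeping below about 15.7 N.

Request:
send_rows(
  slide=[
    [0,0,0.2],
    [0,0,0.2],
  ],
  yaw=[0,0],
  jaw=[-1,-1],
)

```text
t: 24.0
ee_pos: [0.5661, -0.191, 0.1129]
orientation: [179.9, -0.1, 8.0]
contact_force: [0.4, 0.0, 4.0]
finger_gap: 0.19
grasp_force: 30.0
```

```bash
python3 f.py
```

```text
24.3 [-2.4000e-01  4.0000e-02  6.4300e+00  5.6564e+02 -1.9088e+02  1.1229e+02] press 9.980525057316372
```

It snapped: the force fell from 14.5 N to about 8–10 N and has held. Now I'll lift it straight out and carry it back over the stand.

Request:
send_rows(
  slide=[
    [0.5,0.1,-3],
    [1.4,0.4,-7],
    [1.4,0.4,-30],
    [1.4,0.4,-65],
    [1,0,-92],
    [-3,-12,-97],
    [-8,-42,-97],
    [-15,-77,-97],
    [-23,-117,-97],
    [-28,-162,-97],
    [-28,-207,-97],
    [-23,-252,-97],
    [-13,-297,-97],
    [2,-342,-97],
    [22,-382,-97],
    [42,-405,-97],
    [54,-415,-97],
    [56.5,-417.5,-97],
    [56.5,-417.5,-95],
    [56.5,-417.5,-95],
  ],
  yaw=[0,0,0,0,0,0,0,0,0,0,0,0,0,0,0,0,0,0,0,0],
  jaw=[-1,-1,-1,-1,-1,-1,-1,-1,-1,-1,-1,-1,-1,-1,-1,-1,-1,-1,-1,-1],
)

```text
t: 26.3
ee_pos: [0.5618, 0.2298, 0.2053]
orientation: [180.0, 0.2, 7.9]
contact_force: [-0.0, -0.1, -4.0]
finger_gap: 0.188
grasp_force: 30.0
```

```bash
python3 f.py
python3 - <<'E'
from h import *
d=snap('wrist','w8'); cv2.imwrite('pics/w8c.png',cv2.resize(d['color'][100:340,190:450,::-1],None,fx=2.5,fy=2.5,interpolation=cv2.INTER_CUBIC))
print(proj(d,[.5635,.2299,.07]))
E
```

```text
26.6 [ 2.3000e-01  6.7000e-01 -3.7200e+00  5.6289e+02  2.2981e+02  2.0667e+02] press -0.16735419827233455
[318.25635109 227.13470116]
```

View pics/w8c.png

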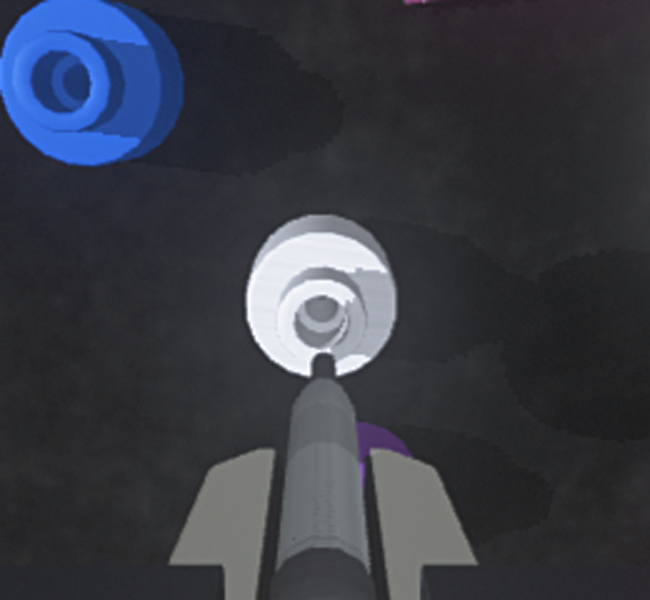

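The view shows the stand's bore at crop (321,317), which is where I expected it, and the rod at (323,362). The tool needs about +2 mm in x and −0.4 mm in y. I'll lower in stages.

Request:
send_rows(
  slide=[
    [1,-0.2,0],
    [2,-0.4,5],
    [2,-0.4,20],
    [2,-0.4,33],
    [2,-0.4,42],
    [2,-0.4,50],
    [2,-0.4,58],
    [2,-0.4,65],
    [2,-0.4,70],
    [2,-0.4,74],
    [2,-0.4,74],
  ],
  yaw=[0,0,0,0,0,0,0,0,0,0,0],
  jaw=[-1,-1,-1,-1,-1,-1,-1,-1,-1,-1,-1],
)

```text
t: 27.75
ee_pos: [0.565, 0.2313, 0.1322]
orientation: [180.0, 0.0, 8.0]
contact_force: [-0.7, -0.2, -3.9]
finger_gap: 0.186
grasp_force: 30.0
```

Request:
send_rows(
  slide=[
    [0,0,3],
    [0,0,6],
    [0,0,9],
    [0,0,12],
    [0,0,12],
  ],
  yaw=[0,0,0,0,0],
  jaw=[-1,-1,-1,-1,-1],
)

```text
t: 28.25
ee_pos: [0.565, 0.2312, 0.1202]
orientation: [180.0, 0.1, 8.0]
contact_force: [0.3, -1.1, -2.8]
finger_gap: 0.187
grasp_force: 30.0
```

Request:
send_rows(
  slide=[
    [-0.4,0,3],
    [-0.4,0,6],
    [-0.4,0,9],
    [-0.4,0,12],
    [-0.4,0,12],
  ],
  yaw=[0,0,0,0,0],
  jaw=[-1,-1,-1,-1,-1],
)

```text
t: 28.75
ee_pos: [0.5645, 0.2312, 0.1081]
orientation: [180.0, 0.1, 8.0]
contact_force: [-0.8, 0.5, -2.9]
finger_gap: 0.186
grasp_force: 30.0
```

Request:
send_rows(
  slide=[
    [0,0,1.5],
    [0,0,3],
    [0,0,4],
    [0,0,4],
  ],
  yaw=[0,0,0,0],
  jaw=[-1,-1,-1,-1],
)

```text
t: 29.15
ee_pos: [0.5648, 0.2313, 0.1046]
orientation: [180.0, 0.0, 8.0]
contact_force: [-0.3, -0.7, -3.8]
finger_gap: 0.192
grasp_force: 30.0
```

Request:
send_rows(
  slide=[
    [0,0,0.5],
    [0,0,1],
    [0,0,1.2],
    [0,0,1.2],
  ],
  yaw=[0,0,0,0],
  jaw=[-1,-1,-1,-1],
)

```text
t: 29.55
ee_pos: [0.5649, 0.2313, 0.1036]
orientation: [-180.0, -0.0, 8.0]
contact_force: [0.4, 0.6, -3.3]
finger_gap: 0.186
grasp_force: 30.0
```

Request:
send_rows(
  slide=[
    [0,0,0.5],
    [0,0,0.8],
    [0,0,0.8],
  ],
  yaw=[0,0,0],
  jaw=[-1,-1,-1],
)

```text
t: 29.85
ee_pos: [0.5651, 0.2313, 0.103]
orientation: [-180.0, -0.0, 8.0]
contact_force: [-0.4, 0.5, -2.4]
finger_gap: 0.186
grasp_force: 30.0
```

The force is starting to lift right at seat height. I'll release, let it settle, and rise.

Request:
send_rows(
  slide=[
    [0,0,0.3],
    [0,0,0.3],
    [0,0,0.3],
    [0,0,0.3],
    [0,0,0.3],
    [0,0,0],
    [0,0,-10],
    [0,0,-35],
    [0,0,-65],
    [0,0,-95],
    [-30,0,-100],
    [-60,0,-100],
    [-63,0,-100],
    [-63,0,-100],
  ],
  yaw=[0,0,0,0,0,0,0,0,0,0,0,0,0,0],
  jaw=[-1,0,0,0,0,0,0,0,0,0,0,0,0,0],
)

```text
t: 31.25
ee_pos: [0.5024, 0.2227, 0.2039]
orientation: [-180.0, -0.1, 8.0]
contact_force: [0.3, 0.3, 0.5]
finger_gap: 0.501
grasp_force: 0.0
```

Run:
```python
from h import *
d=snap('wrist','w9'); s=ctrl.read_state(); print(s['t'],s['ee_pos'],s['finger_gap'],s['contact_force'])
print('cap expected',proj(d,[.5637,.2297,.156]),'stand',proj(d,[.563,.230,.046]))
t=snap('top','t9')['color'][205:280]
w=cv2.resize(d['color'][90:210,250:380],None,fx=3,fy=3,interpolation=cv2.INTER_CUBIC)
j=cv2.resize(t[:,340:400],(288,360),interpolation=cv2.INTER_CUBIC)
cv2.imwrite('pics/fin.png',np.hstack([w,j])[:,:,::-1])
```

```text
31.3 [0.50316654 0.22268495 0.20359155] 0.5026008212401528 [ 0.32998181 -0.7497568   0.46131248]
cap expected [320.31741659 168.49969262] stand [319.34024697 157.99837878]
```

View pics/fin.png

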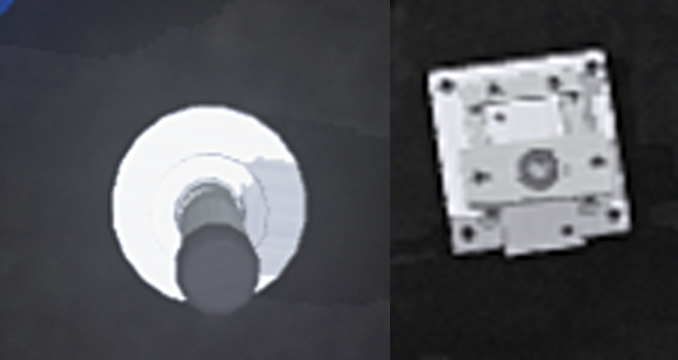

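The right half shows the blank home in the jig. On the left, the cap at crop (218,268) is about 11 px from where it stood at the start, so the punch may be leaning or not fully seated. I'll measure that numerically from two cameras.

Run:
```python
from h import *
from scipy.optimize import least_squares
d3=load('w3'); d=snap('wrist','w10'); d9=load('w9'); sd=snap('side','s10'); s0=load('side0')
def cap(d,u0,u1,v0,v1):
    g=cv2.cvtColor(d['color'],cv2.COLOR_RGB2GRAY)[v0:v1,u0:u1].astype(float)
    c=cv2.HoughCircles(cv2.resize(g,None,fx=4,fy=4,interpolation=cv2.INTER_CUBIC).clip(0,255).astype(np.uint8),cv2.HOUGH_GRADIENT,1,200,param1=120,param2=15,minRadius=48,maxRadius=66)
    return None if c is None else c[0,0]/4+[u0-.4,v0-.4,0]
for n,dd in(('w3',d3),('w9',d9),('w10',d)): 
    c=cap(dd,285,355,130,205); print(n,c,px(dd,c[0],c[1],.156))
g=lambda x:cv2.cvtColor(x['color'],cv2.COLOR_RGB2GRAY)
print('exp side cap',proj(s0,[.5635,.2297,.156]),'ledge',proj(s0,[.5635,.2297,.07]))
a,b=g(s0),g(sd); u,v=proj(s0,[.5635,.2297,.12]).astype(int)
for n,x in(('before',a),('after',b)):
    print(n)
    for r in range(v-22,v+18,2): print(r,' '.join('%3d'%k for k in x[r,u-12:u+14]))
```

```text
w3 [314.225      166.475       14.67500019] [0.56339241 0.22996343 0.156     ]
w9 [320.975      178.975       15.22500038] [0.55739853 0.22839058 0.156     ]
w10 [321.725      180.975       14.10000038] [0.55741273 0.22772567 0.156     ]
exp side cap [348.42019018 205.61448572] ledge [347.26999711 229.30988145]
before
193 147 146 147 146 146 147 146 145 146 146 147 147 143 147 145 145 147 142 145 144 146 146 144 142 145 145
195 147 141 146 147 146 148 148 146 146 148 144 147 146 147 143 145 144 144 147 146 150 149 148 144 146 148
197 145 145 145 146 145 146 146 142 144 147 145 148 146 146 147 145 147 145 144 145 143 146 143 139 141 149
199 146 143 145 147 148 144 145 145 145 146 144 146 145 147 145 144 147 146 145 143 141 137 135 133 136 140
201 145 143 146 146 146 144 145 144 148 145 148 144 146 145 144 145 144 145 143 142 140 139 139 139 134 140
203 145 145 144 146 145 146 142 143 144 143 145 145 143 145 145 143 144 144 146 145 143 140 137 135 139 144
205 148 148 146 144 146 146 144 145 146 146 142 130 121 118 120 123 134 141 143 142 145 141 140 140 140 142
207 145 146 145 145 144 
[... 2845 characters left out ...]
 117  97  68  60  57  58  60  69  82  85  83  75  75
221  42  36  43  39  40  39  41  40  63  88 108 128 132 120  95  67  48  45  47  40  43  42  42  44  40  43
223  39  35  36  37  40  35  45  43  57  85 108 124 126 118  97  67  49  45  46  44  40  40  41  41  41  45
225  39  41  42  43  43  39  43  47  56  83 104 121 123 115  95  70  51  47  42  44  48  45  43  39  43  44
227  40  41  40  41  40  42  50  71  97 112 120 120 122 121 112 103  84  61  47  41  46  45  41  44  39  40
229  39  46  40  39  42  45  69 115 155 165 149 137 134 139 162 179 173 134  84  49  45  35  40  42  45  40
231  35  39  37  43  44  52  75 108 141 153 155 154 154 160 176 184 167 127  76  45  36  39  40  43  40  38
```

The punch is at rest at the same height as at the start, so it is on the ledge. It leans about 0.06 rad against the bore, and the limit is 0.14. The blank's front is 40 mm from the bush, which is home, and the gripper is clear. I'm handing it in.

```bash
python3 -c "
from station import ctrl
print(ctrl.finish_job())"
```

```text
the job is handed in; nothing more can be done
None
```

The job is handed in, verdict not shown: the blank is home, the punch snapped once through the bush at about 14.5 N (limit 17), and it is back on its ledge at rest, leaning about 0.06 rad (limit 0.14), with the nozzle, screwdriver and caliper left alone.

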